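# Tip the orange-combed gel cassette upright in its stand

### The arm

A 6-joint arm with a two-finger parallel gripper is mounted at the origin on a cart in front of the work surface, level with it; the furniture and walls round the work are solid. World frame = base frame: x ahead of the robot, y to its left, z up, the work surface at z = 0. Lengths are in m, angles in rad, forces in N, time in s.
With the tool pointing down it reaches from about 0.35 to 0.775 m from the base axis. Payload 7.3 kg.
Tool frame: the origin (TCP) lies on the centre line of the jaws, within the pads' length; the fingertips stand 11 mm ahead of it and the grasp point (between the pads) lies 8 mm behind it; y points along the fingers, z is the direction in which the jaws open and shut, and the axes are right-handed (so a half turn about y gives the same grasp; the last joint's range is limited). The gripper opens to 92 mm and grips with 3 to 60 N. Pads are 19 mm wide; open, the fingers measure 130 mm over their backs; the gripper's body (75 mm by 190 mm) begins 47 mm behind the grasp point.
Start: joints at [-1.477, 0.342, 1.524, -0, 1.275, -0.146], TCP at [0.125, -0.51, 0.238] pointing down, gripper open.
Joint ranges: [-2.53, 2.53], [-0.77, 2.02], [0.04, 2.7], [-1, 4.14], [0.28, 2.66], [-3.11, 3.11]. Speed limits (rad/s): [2.57, 2.57, 3.14, 3.14, 3.14, 3.14].

### API

Orientations are given as [roll, pitch, yaw] about the fixed x, y, z axes, in that order (R = Rz(yaw) Ry(pitch) Rx(roll)).
In Python, from cell import robot, cams gives the robot as it stands.
- The arm moves only by the tool apply_moves, never from a script. Its argument "plan" is a list of rows, each a list of 7 numbers: the shift along the tool's x, y, z in m, then the turn, a rotation vector about the tool's x, y, z in degrees, then the gripper command: -1 is fully open, 1 is shut, values between are in proportion. A call has exactly 5 rows; each row is the pose to reach, as a shift and turn from the pose commanded when the call began, along the tool's axes at that moment; what a row does not reach only later rows make up. A row lasts 1/8 s, in which the tool goes at most 62.5 mm and 10.7 degrees, less where a joint would pass 70% of its speed; a pose out of reach is approached as far as the arm can. A call with a gripper value outside its range is refused whole. The fingers move at their own pace and stop on an object; "squeeze" is the grip in N (left out, the last holds). Time passes only in rows, so rows that repeat a pose let the fingers close, or fill a call up. It gives the time, the measured TCP pose, the force and the opening at its end, in the units of the state.
- robot.observe(): the state, without advancing time (a new reading comes with each control period).
- cams.read_camera(name): name is "scene" or "top"; returns the picture (420x560x3 uint8, blue, green, red); there is no depth.
- cams.calibration(name): a dict with "fx", "fy", "cx", "cy" (pixels), "dist" ([k1, k2, p1, p2, k3] as OpenCV has them; the pictures are not rectified), "extrinsics" (4x4, takes a point from world to camera coordinates). Camera axes: x right, y up, looking along -z (the intrinsics and any distortion apply to the point x, -y, -z); pixel columns grow to the right and rows downward; lengths in m; the calibration is good to about 2 mm. A picture is of the moment at which its call begins. calibration takes no time and is no camera call.
- robot.hand_in(): hands the job in, once; it reports no verdict.
The state is a dict: "time": time; "qpos": joint angles; "qvel": joint speeds; "joint_efforts": joint torques, N m; "tool_pos": TCP position; "tool_rot": TCP orientation; "contact_force": force on the tool from outside, world axes, zero at the start; "torque": the same for the moment, N m; "opening": finger opening in m.
Only numpy, scipy, OpenCV 4.12 (cv2) and the standard library are available. Lean on these libraries where they do the work, as an engineer would, in place of code of your own. Each camera call takes 0.05 s, during which the arm holds its last target. There are 200 camera calls.

### The job

Three flat gel cassettes lie back on the sloping rests of the casting stand. Push the one with the orange comb up by its raised comb edge, so that it pivots on its foot edge and stands upright, leaning by itself against the white fence behind it, ready for pouring. Leave the blue-combed and white-combed cassettes lying back as they are.

Things in the scene. Friction and masses are not known exactly. Their poses are not given: they have to be found in the camera images.
- stand: Fixed casting stand: grey base 8 mm thick, 250 mm wide (y), from x = -90 to +40 mm; white fence along y leaning back 8 degrees, top 82 mm above the worktop. Origin: on the worktop, mid-width, under the foot of the fence's near face; x level, from robot side to fence; z up. Three bays at y = +80, 0 and -80 mm with rests sloping up 30 degrees towards the robot; any cassette may be in any.
- cassette_orange: Flat smooth cassette 100 x 64 x 10 mm, 0.13 kg, ORANGE comb along one 64 mm edge. Origin: middle of the opposite (foot) edge, underside; own -x runs to the comb, z out of the upper face. At first foot at the fence, 8 mm up; comb edge's lower corner 87 mm nearer the robot and 58 mm up; pushed, it goes forwards and up on an arc of 100 mm radius about the foot; past vertical it drops onto the fence.
- cassette_blue: The same cassette but with a BLUE comb, lying back in another bay, to be left alone. Same size, origin and axes. The comb end of every cassette overhangs its rest by 38 mm; neighbours are 16 mm apart.
- cassette_white: The same cassette but with a WHITE comb, lying back in another bay, to be left alone. Same size, origin and axes.
There are look-alikes about, which are no part of the job. What is shaped like the cassette_orange but pink is not meant.

How it is judged:
By the outcome, as a careful person would: the job done as asked, in the order asked, and still so for the second after the job is handed in, with the robot touching nothing.
It also fails if it takes over 29 s, if anything falls off the work surface, if the arm or the gripper's body presses on something with over 40 N, if the wrist force passes 120 N, or if a joint passes its speed limit or range.

## Working session

There is one attempt and no reset: what is moved stays moved. The work goes in short steps, Python scripts to look and compute and a tool call to move; the robot and the scene stay as the last step left them, time stands still between calls to the robot, and variables do not carry over. Pictures are saved under pics/ and viewed, about 8 in all and at most 12, crops included, and the job is handed in when it is done.

Besides the shell and the picture viewer there is one more tool, called after "Emit:" as a command line: name --pt "numbers of a row" for each row, then --argument value for the rest. apply_moves: Moves the arm, as the interface text tells. Its arguments: {"type":"object","properties":{"plan":{"type":"array","items":{"type":"array","items":{"type":"number"}}},"squeeze":{"type":"number"}},"required":["plan"]}

```bash
mkdir -p pics; python3 - <<'E'
from cell import robot,cams
import cv2
for n in("scene","top"):
    cv2.imwrite(f"pics/{n}0.png",cams.read_camera(n)); c=cams.calibration(n); print(n,c)
s=robot.observe(); print(s)
E
```

```text
scene {'fx': 411.36569772541907, 'fy': 411.36569772541907, 'cx': 269.41804240848404, 'cy': 213.18590357778626, 'dist': array([0.0343893, 0.       , 0.       , 0.       , 0.       ]), 'extrinsics': array([[-0.86541004, -0.50102912,  0.00593999,  0.3885776 ],
       [ 0.2903427 , -0.49176661,  0.82089385, -0.24332414],
       [-0.40837063,  0.71213442,  0.57104991, -0.56849062],
       [ 0.        ,  0.        ,  0.        ,  1.        ]])}
top {'fx': 460.51407893840576, 'fy': 460.51407893840576, 'cx': 278.1247271297469, 'cy': 209.67014520824105, 'dist': array([-0.06266336,  0.        ,  0.        ,  0.        ,  0.        ]), 'extrinsics': array([[-0.01473222, -0.99980706, -0.0129922 , -0.12838027],
       [ 0.9907118 , -0.01635238,  0.13499159, -0.55139847],
       [-0.135178  , -0.0108828 ,  0.99076156, -0.83580445],
       [ 0.        ,  0.        ,  0.        ,  1.        ]])}
{'time': 0.1, 'qpos': array([-1.47702543e+00,  3.42663476e-01,  1.52491615e+00, -1.99601109e-05,
        1.27542041e+00, -1.45978936e-01]), 'qvel': array([-0.00051482, -0.00020616, -0.00330248,  0.00175599, -0.00161372,
        0.00055558]), 'joint_efforts': array([ 2.56680767e-03, -4.32004738e+01, -2.44695085e+01,  7.21257878e-02,
        5.25618391e-02, -4.94623760e-05]), 'tool_pos': array([ 0.12465951, -0.50962203,  0.23711091]), 'tool_rot': array([-1.57219151e+00,  1.85834134e-04, -2.90183712e+00]), 'contact_force': array([-0.42311363,  0.26524685,  0.35552371]), 'torque': array([ 0.00269555, -0.00494064,  0.00889515]), 'opening': 0.09207289581531854}
```

View pics/scene0.png

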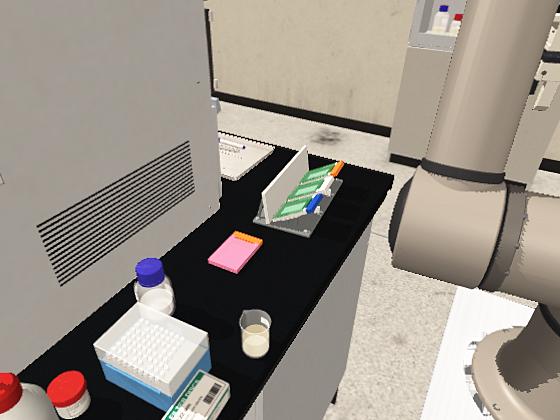

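View pics/top0.png

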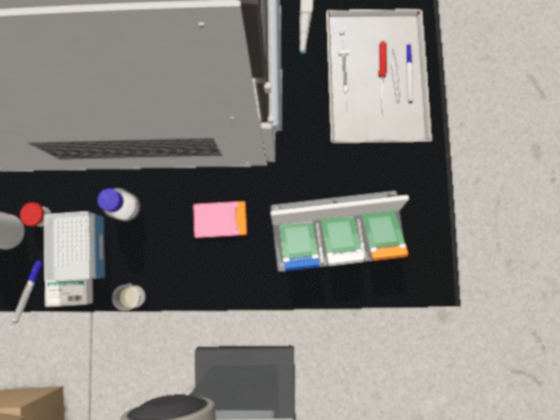

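The scene view shows the stand with the orange comb at (338,168), white at (325,186) and blue at (315,203). The pink block with an orange edge at (236,250) is a look-alike. In the top view the candidates are the orange-combed green cassette at (388,253) and the pink one at (220,219). The green one in the stand's -y bay fits the description, so I'll confirm it in an enlarged crop.

```bash
python3 - <<'E'
import cv2
a=cv2.imread("pics/top0.png")[180:285,260:420]
cv2.imwrite("pics/crop.png",cv2.resize(a,None,fx=5,fy=5,interpolation=cv2.INTER_CUBIC))
E
cat > h.py <<'E'
import numpy as np,cv2
from cell import robot,cams
def proj(n,P):
    c=cams.calibration(n);E=c["extrinsics"];F=np.diag([1.,-1,-1])
    K=np.array([[c["fx"],0,c["cx"]],[0,c["fy"],c["cy"]],[0,0,1]])
    R=F@E[:3,:3];t=F@E[:3,3]
    return cv2.projectPoints(np.asarray(P,float),cv2.Rodrigues(R)[0],t,K,c["dist"])[0][:,0]
def stand(p,P):
    x,y,a=p;c,s=np.cos(a),np.sin(a);P=np.asarray(P,float)
    return np.c_[x+c*P[:,0]-s*P[:,1],y+s*P[:,0]+c*P[:,1],P[:,2]]
E
```

```text
(no output)
```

View pics/crop.png

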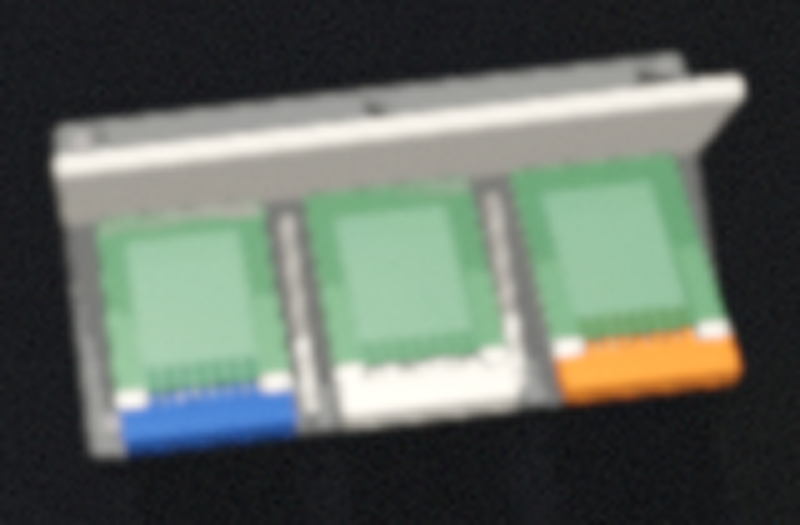

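The crop confirms it: a green cassette with an orange comb, near edge at crop (562,402)–(742,382). White is next to it and blue is on the left. Next I fit the stand pose.

```bash
cat > fit.py <<'E'
from h import *
from scipy.optimize import least_squares
y=[112,48,32,-32,-48,-112]
P=np.array([[40,125,8],[40,-125,8],[10.4,125,82],[10.4,-125,82]]+[[-81.6,v,66.7] for v in y])/1e3
u=np.array([[55,128],[683,58],[57,175],[742,98],[125,455],[297,433],[345,430],[523,410],[562,402],[742,382]])/5+[260,180]-.4
f=lambda p:(proj("top",stand(p,P))-u).ravel()
r=least_squares(f,[.43,-.28,0],loss="soft_l1");p=r.x
print(p,np.degrees(p[2]));print(np.round(f(p).reshape(-1,2),1))
np.save("p.npy",p)
print("comb edge low/up, centre",stand(p,[[-.0866,-.08,.058],[-.0816,-.08,.0667],[0,-.08,.008]]))
print(proj("scene",stand(p,P)))
a=cv2.resize(cv2.imread("pics/scene0.png")[130:250,230:370],None,fx=5,fy=5)
for q in proj("scene",stand(p,P)): cv2.circle(a,tuple(int(v) for v in (q-[230,130])*5+2),4,(255,0,255),1)
cv2.imwrite("pics/chk.png",a)
E
python3 fit.py
```

```text
[ 0.52829835 -0.24983288  0.10232179] 5.862606458830467
[[-0.3  3.5]
 [ 0.3  2.6]
 [-0.   4.7]
 [ 0.9  3.8]
 [-0.3 -0.7]
 [ 0.6 -0.5]
 [-0.2 -0.9]
 [-0.6 -1.2]
 [ 0.4 -0.7]
 [-0.7 -0.9]]
comb edge low/up, centre [[ 0.45032276 -0.33826006  0.058     ]
 [ 0.45529661 -0.33774935  0.0667    ]
 [ 0.53646982 -0.32941445  0.008     ]]
[[254.81793317 220.60676453]
 [297.00986256 169.15761585]
 [267.57629426 194.30653239]
 [309.61195062 145.01999688]
 [312.68282615 208.0744624 ]
 [322.82941429 192.47934947]
 [325.19359954 188.84687615]
 [334.04198821 175.2558159 ]
 [336.11379009 172.07448131]
 [343.90174384 160.11893617]]
```

View pics/chk.png

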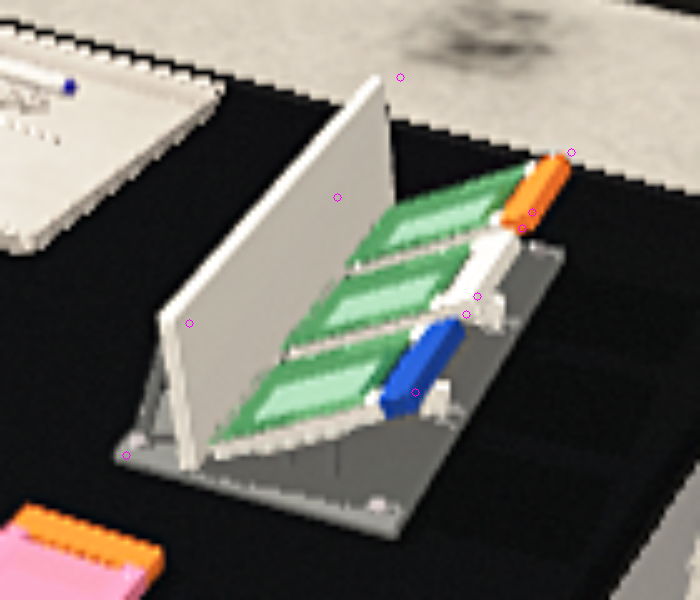

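```bash
cat > fit2.py <<'E'
from h import *
from scipy.optimize import least_squares
y=[112,48,32,-32,-48,-112]
def PT(d): 
    return np.array([[40,125,8],[40,-125,8],[10.4,125,82],[10.4,-125,82]]+[[-81.6+d[0]*1e3,v,66.7+d[1]*1e3] for v in y])/1e3
def PS(d):
    e=lambda v:[-81.6+d[0]*1e3,v,66.7+d[1]*1e3]
    return np.array([[-90,125,8],[-90,-125,8],[10.4,125,82],[10.4,-125,82],e(112),e(48),e(-48),e(-112)])/1e3
ut=np.array([[55,128],[683,58],[57,175],[742,98],[125,455],[297,433],[345,430],[523,410],[562,402],[742,382]])/5+[260,180]-.4
us=np.array([[397,527],[563,250],[175,318],[383,82],[415,407],[467,322],[528,232],[572,160]])/5+[230,130]-.4
f=lambda p:np.r_[(proj("top",stand(p[:3],PT(p[3:])))-ut).ravel(),(proj("scene",stand(p[:3],PS(p[3:])))-us).ravel()]
r=least_squares(f,[.53,-.25,.1,0,0],x_scale=.01,loss="soft_l1");p=r.x
print(p,np.degrees(p[2]));print(np.round(f(p).reshape(-1,2),1).tolist())
np.save("p.npy",p[:3])
print("comb edge low/up, foot",stand(p[:3],[[-.0866,-.08,.058],[-.0816,-.08,.0667],[0,-.08,.008]]))
E
python3 fit2.py
```

```text
[ 0.53571903 -0.24958186  0.10082149 -0.00848569 -0.00564341] 5.7766459693579435
[[-0.4, -0.3], [0.0, -1.0], [-0.2, 0.5], [0.6, -0.2], [-0.1, -0.2], [0.6, 0.1], [-0.2, -0.3], [-0.8, -0.5], [0.1, 0.0], [-1.2, -0.2], [0.1, 0.2], [1.0, -0.5], [-0.4, 0.1], [0.7, -1.6], [0.4, -0.6], [0.1, 0.8], [1.2, -1.7], [0.2, 0.7]]
comb edge low/up, foot [[ 0.45761087 -0.33789196  0.058     ]
 [ 0.46258547 -0.33738871  0.0667    ]
 [ 0.54377109 -0.32917561  0.008     ]]
```

The joint two-camera fit agrees within about 1.5 px. The orange comb corner is at about (0.456,-0.338,0.058) and the stand yaw is 5.8°. The plan is to point the tool down with fingers shut and the jaw axis along the stand's y, then push along the arc with the broad side of both fingers.

Emit:
apply_moves --pt "-0.055 0 -0.015 0 2 0 1" --pt "-0.11 0 -0.031 0 4 0 1" --pt "-0.165 0 -0.046 0 6 0 1" --pt "-0.22 0 -0.062 0 8 0 1" --pt "-0.275 0 -0.077 0 8 0 1" --squeeze 20

```text
time: 0.72
tool_pos: [0.3749, -0.3686, 0.2375]
tool_rot: [-1.571, -0.0, -3.042]
contact_force: [0.0, -0.6, 0.1]
opening: 0.0462
```

Emit:
apply_moves --pt "-0.025 0.04 -0.023 0 0 0 1" --pt "-0.05 0.08 -0.023 0 0 0 1" --pt "-0.05 0.12 -0.023 0 0 0 1" --pt "-0.05 0.16 -0.023 0 0 0 1" --pt "-0.05 0.181 -0.023 0 0 0 1"

```text
time: 1.35
tool_pos: [0.4201, -0.3408, 0.0542]
tool_rot: [-1.574, -0.002, -3.041]
contact_force: [0.8, 0.1, -0.1]
opening: 0.001
```

```bash
python3 - <<'E'
from h import *
s=robot.observe();print(s["tool_pos"],s["tool_rot"],s["contact_force"],s["opening"])
a=cams.read_camera("scene")[120:240,240:400];b=cams.read_camera("top")[180:300,260:420]
cv2.imwrite("pics/v1.png",np.vstack([cv2.resize(i,None,fx=2.5*1.0,fy=2.5,interpolation=2) for i in(a,b)]))
E
```

```text
[ 0.42008621 -0.34083347  0.05416012] [-1.57392470e+00 -2.47653968e-03 -3.04110670e+00] [ 0.82324963  0.06676797 -0.09356604] 0.0010229782634614477
```

View pics/v1.png

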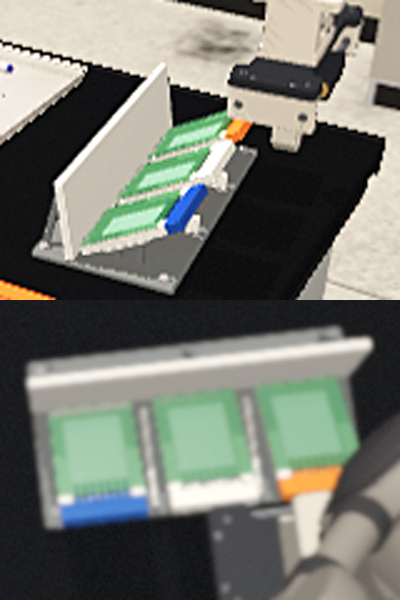

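Fingers are square on behind the orange comb (scene view about (290,130), top view about (315,505) in this composite). Everything else is undisturbed. Next I make contact.

Emit:
apply_moves --pt "-0.008 0 0 0 0 0 1" --pt "-0.014 0 0 0 0 0 1" --pt "-0.02 0 0 0 0 0 1" --pt "-0.024 0 0 0 0 0 1" --pt "-0.028 0 0 0 0 0 1"

```text
time: 2.08
tool_pos: [0.4451, -0.3392, 0.0569]
tool_rot: [-1.573, -0.008, -3.04]
contact_force: [-27.9, -5.5, 13.0]
opening: 0.0003
```

Emit:
apply_moves --pt "-0.003 -0.005 0 0 0 0 1" --pt "-0.006 -0.01 0 0 0 0 1" --pt "-0.01 -0.014 0 0 0 0 1" --pt "-0.014 -0.018 0 0 0 0 1" --pt "-0.018 -0.022 0 0 0 0 1"

```text
time: 2.7
tool_pos: [0.4673, -0.3373, 0.079]
tool_rot: [-1.57, 0.0, -3.041]
contact_force: [-0.0, 0.1, 0.0]
opening: 0.0008
```

```bash
python3 - <<'E'
from h import *
s=robot.observe();print(s["tool_pos"],s["contact_force"])
a=cams.read_camera("scene")[120:240,240:400];b=cams.read_camera("top")[180:300,260:420]
cv2.imwrite("pics/v2.png",np.vstack([cv2.resize(i,None,fx=2.5*1.0,fy=2.5,interpolation=2) for i in(a,b)]))
E
```

```text
[ 0.46731677 -0.3373307   0.07902075] [-0.01928936  0.06088961  0.03814431]
```

View pics/v2.png

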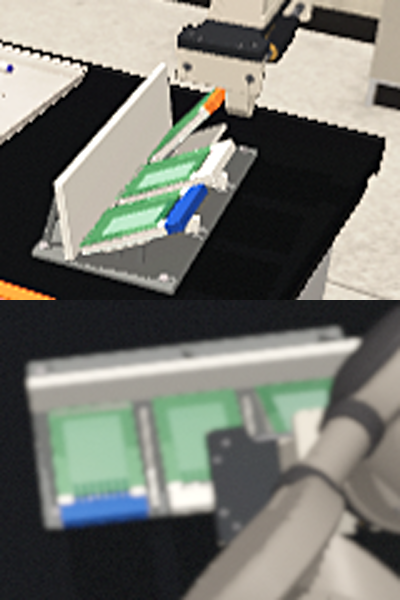

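The cassette is pivoting, now at about 48°, with the comb at about (215,98) in the scene composite. The neighbours are still. The 28 N at first contact came from the fingers briefly sticking, and it has gone. I continue along the arc.

Emit:
apply_moves --pt "-0.005 -0.005 0 0 0 0 1" --pt "-0.011 -0.01 0 0 0 0 1" --pt "-0.017 -0.014 0 0 0 0 1" --pt "-0.023 -0.017 0 0 0 0 1" --pt "-0.029 -0.02 0 0 0 0 1"

```text
time: 3.42
tool_pos: [0.4961, -0.3344, 0.0989]
tool_rot: [-1.571, 0.0, -3.041]
contact_force: [0.3, 0.5, -0.4]
opening: 0.0003
```

Emit:
apply_moves --pt "-0.006 -0.002 0 0 0 0 1" --pt "-0.012 -0.004 0 0 0 0 1" --pt "-0.018 -0.006 0 0 0 0 1" --pt "-0.023 -0.007 0 0 0 0 1" --pt "-0.028 -0.008 0 0 0 0 1"

```text
time: 4.05
tool_pos: [0.5238, -0.3317, 0.1067]
tool_rot: [-1.571, -0.0, -3.041]
contact_force: [0.0, -0.6, -1.0]
opening: 0.0003
```

```bash
python3 - <<'E'
from h import *
s=robot.observe();print(s["tool_pos"],s["contact_force"])
a=cams.read_camera("scene")[120:240,240:400]
cv2.imwrite("pics/v3.png",cv2.resize(a,None,fx=4,fy=4,interpolation=2))
E
```

```text
[ 0.52379701 -0.33166439  0.1067482 ] [ 0.00804415 -0.56529201 -1.01748952]
```

View pics/v3.png

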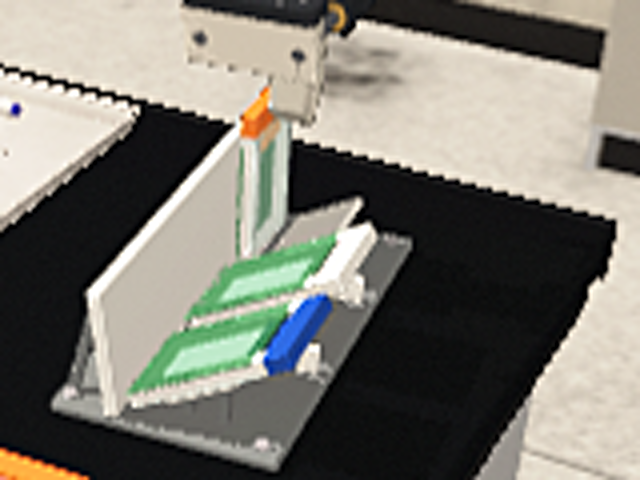

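The cassette is about 85° up, with the comb at (257,112) close to the fence top. I push the last few mm gently.

Emit:
apply_moves --pt "-0.003 0 0 0 0 0 1" --pt "-0.006 0 0 0 0 0 1" --pt "-0.009 0 0 0 0 0 1" --pt "-0.011 0 0 0 0 0 1" --pt "-0.011 0 0 0 0 0 1"

```text
time: 4.72
tool_pos: [0.5346, -0.3306, 0.1067]
tool_rot: [-1.571, 0.0, -3.041]
contact_force: [-0.1, 0.7, -0.9]
opening: 0.0004
```

Emit:
apply_moves --pt "-0.001 0 0 0 0 0 1" --pt "-0.002 0 0 0 0 0 1" --pt "-0.003 0 0 0 0 0 1" --pt "-0.003 0 0 0 0 0 1" --pt "-0.003 0 0 0 0 0 1"

```text
time: 5.35
tool_pos: [0.5373, -0.3303, 0.1066]
tool_rot: [-1.571, -0.0, -3.041]
contact_force: [-0.4, -0.7, -0.5]
opening: 0.0005
```

Emit:
apply_moves --pt "0.002 0 0 0 0 0 1" --pt "0.005 0 0 0 0 0 1" --pt "0.008 0 0 0 0 0 1" --pt "0.011 0 0 0 0 0 1" --pt "0.014 0 0 0 0 0 1"

```text
time: 5.98
tool_pos: [0.5233, -0.3318, 0.1068]
tool_rot: [-1.571, 0.0, -3.042]
contact_force: [0.5, 0.5, -0.0]
opening: 0.0002
```

```bash
python3 - <<'E'
from h import *
s=robot.observe();print(s["tool_pos"],s["contact_force"])
a=cams.read_camera("scene")[120:240,240:400]
cv2.imwrite("pics/v4.png",cv2.resize(a,None,fx=4,fy=4,interpolation=2))
E
```

```text
[ 0.52327133 -0.33178419  0.10677981] [ 0.51958099  0.47177036 -0.00074826]
```

View pics/v4.png

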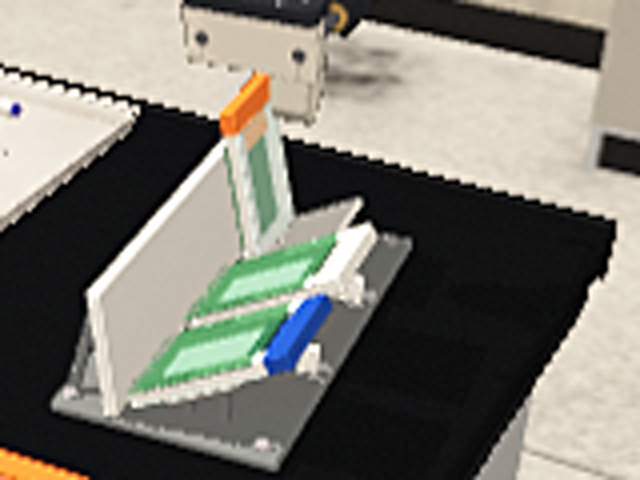

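The cassette now leans back on the fence, with the comb at (245,105) past vertical and free of the fingers. The blue and white cassettes are unmoved. I withdraw the arm and check.

Emit:
apply_moves --pt "0.02 0 0 0 0 0 1" --pt "0.04 0 0 0 0 0 1" --pt "0.06 -0.02 0 0 0 0 1" --pt "0.08 -0.06 0 0 0 0 1" --pt "0.09 -0.1 0 0 0 0 1"

```text
time: 6.65
tool_pos: [0.4329, -0.3407, 0.2077]
tool_rot: [-1.571, -0.001, -3.042]
contact_force: [0.5, -0.6, 0.3]
opening: 0.0006
```

Emit:
apply_moves --pt "0.03 0 0 0 0 0 1" --pt "0.06 0 0.02 0 0 0 1" --pt "0.08 0 0.04 0 0 0 1" --pt "0.08 0 0.06 0 0 0 1" --pt "0.08 0 0.06 0 0 0 1"

```text
time: 7.28
tool_pos: [0.3601, -0.4093, 0.2067]
tool_rot: [-1.57, 0.0, -3.043]
contact_force: [0.9, -0.0, 0.2]
opening: 0.0005
```

```bash
python3 - <<'E'
from h import *
s=robot.observe();print(s["time"],s["tool_pos"],s["contact_force"])
a=cams.read_camera("scene")[120:240,240:400];b=cams.read_camera("top")[180:300,260:420]
cv2.imwrite("pics/v5.png",np.vstack([cv2.resize(i,None,fx=2.5,fy=2.5,interpolation=2) for i in(a,b)]))
E
```

```text
7.275 [ 0.36005125 -0.40931005  0.20665493] [ 0.93647633 -0.04028339  0.19584788]
```

View pics/v5.png

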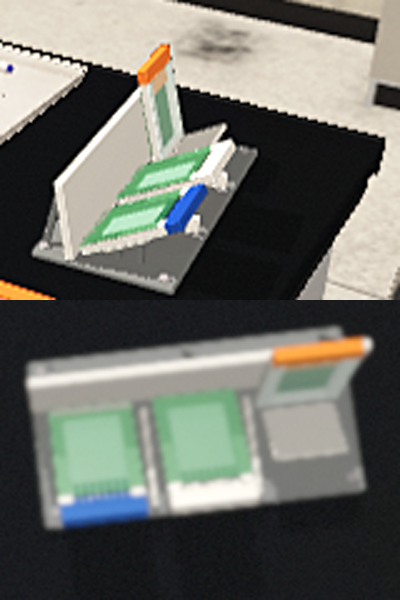

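The orange cassette leans on the fence in its bay (top view, comb at (320,350)). Blue and white are as they were, and the arm is clear.

```bash
python3 -c "
from cell import robot
print(robot.hand_in())"
```

```text
the job is handed in; nothing more can be done
None
```

The orange-combed cassette now stands upright, leaning by itself against the white fence. I pushed it up by its comb edge with the closed fingers, along the arc about its foot, then withdrew the arm and handed the job in at about 7.3 s.

- **Final pictures:** both views show the cassette past vertical and resting on the fence in its own bay. The blue and white cassettes are still lying back as they were, and nothing touches the robot.
- **Force:** at first contact the fingers briefly stuck and the wrist read about 31 N (28 N of it along x), the highest reading at the end of any move; every later reading was about 1 N or less. Force was only reported at the end of each move, so a short peak in between would not show.
- **Measurement that disagreed:** my first stand fit was about 7 mm off, because I matched the wrong comb edge. A second fit using both cameras agreed to about 2 px.

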